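Take the panel out of the candling light box

ROBOT

A 7-joint arm with a two-finger parallel gripper is mounted at the origin on the work surface. World frame = base frame: x ahead of the robot, y to its left, z up, the work surface at z = 0. Lengths are in m, angles in rad, forces in N, time in s.
With the tool pointing down it reaches from about 0.35 to 0.9 m from the base axis. Payload 8.1 kg.
Tool frame: the origin (TCP) lies between the finger pads; the fingertips stand ahead of it and the grasp point (between the pads) is the TCP (arm.nose_length is the z of the fingertips in the tool frame, in m); z points along the fingers, y is the line along which they close (so a half turn about z gives the same grasp; the last joint's range is limited). The gripper opens to 92 mm and grips with 3 to 60 N. Pads are 19 mm wide; open, the fingers measure 130 mm over their backs; the gripper's body (75 mm by 190 mm) begins 47 mm behind the grasp point.
Start: joints at [1.052, 0.434, 0.025, 1.573, -0.012, 1.134, -0.075], TCP at [0.252, -0.572, 0.246] pointing down, gripper open.
Joint ranges: [-2.62, 2.62], [-0.44, 2.09], [-1.27, 1.32], [0.08, 2.57], [-1.32, 4.46], [0.12, 2], [-2.74, 2.74]. Speed limits (rad/s): [2.22, 2.22, 3.01, 3.01, 3.14, 3.14, 3.14].

INTERFACE

Orientations are given as a rotation vector (axis times angle).
In Python, from cell import sensors, optics, arm gives the robot as it stands.
- The arm moves only by the tool arm_command, never from a script. Its argument "deltas" is one flat list of numbers, 7 for each row, row after row: the turn, a rotation vector about the world's x, y, z as a fraction of full scale, then the shift along the world's x, y, z as a fraction of full scale, then the finger opening in mm, from 0 to 91.8. In form: [wx, wy, wz, dx, dy, dz, fingers, wx, wy, wz, dx, dy, dz, fingers, ...]. A call has 1 to 20 rows; each row is the pose to reach, as a shift and turn from the pose commanded when the call began; what a row does not reach only later rows make up. Full scale, the value 1, is 1 m for a shift and 90 degrees for a turn. A row lasts 1/10 s, in which the tool goes at most 50 mm and 8.59 degrees, less where a joint would pass 70% of its speed; a pose out of reach is approached as far as the arm can. A call with a number of a shift or a turn outside -1 to 1 is refused whole. A call with a gripper value outside its range is refused whole. The fingers move at their own pace and stop on an object; "force" is the grip in N (left out, the last holds). Time passes only in rows, so rows that repeat a pose let the fingers close. It gives the time, the measured TCP pose, the force, the opening and the grip force at its end, in the units of the state.
- sensors.observe(): the state, without advancing time (a new reading comes with each control period).
- optics.get_image(name): name is "side" or "top" or "wrist"; returns the picture (384x512x3 uint8, blue, green, red); there is no depth.
- optics.calibration(name): a dict with "camera_matrix" (3x3 intrinsics, pixels), "D" ([k1, k2, p1, p2, k3] as OpenCV has them; the pictures are not rectified), "rvec" (rotation vector, rad) and "tvec" (3), from world to camera coordinates, as OpenCV has them. Camera axes: x right, y down, z forward; pixel columns grow to the right and rows downward; lengths in m; the calibration is good to about 2 mm. A picture is of the moment at which its call begins: read the wrist's pose just before it. calibration takes no time and is no camera call; for the wrist camera it gives the pose at the moment of the call.
- arm.sign_off(): hands the job in; it is judged then, once.
The state is a dict: "clock": time; "joints": joint angles; "dq": joint speeds; "joint_efforts": joint torques, N m; "position": TCP position; "ee_rot": TCP orientation; "force": force on the tool from outside, world axes, zero at the start; "ft_torque": the same for the moment, N m; "width": opening from 0.0 (shut) to 1.0 (fully open); "gripper_force": force on a finger pad.
Only numpy, scipy, OpenCV 4.12 (cv2) and the standard library are available. Lean on these libraries where they do the work, as an engineer would, in place of code of your own. Each camera call takes 0.05 s, during which the arm holds its last target. There are 200 camera calls.

TASK

The white panel of the sloping candling light box has to go for washing: first turn all three turn buttons fully aside, off the panel, while it still lies in place, and leave them so; then lift the panel out by its handle and lay it flat, handle up, on the floor of the steel wash tray beside the box. Set it down without dropping it, leave the egg trays untouched and the other things on the table where they stand.

Things in the scene. Friction and masses are not known exactly. Their poses are not given: they have to be found in the camera images.
- lightbox: Fixed grey sloping light box on a dark stand, 242 mm wide (y), 194 mm along its face, which slopes up away from the robot at 25 degrees. Origin on the table straight below the panel opening's centre; x to the back, y left, z up. In this frame up-slope is (cos25, 0, sin25), the face's outward normal (-sin25, 0, cos25). Three turn buttons hold the panel in the opening.
- opening (a point): Centre of the panel opening, in the plane of the light box's face, 105 mm above the light box's origin. The opening is 114 mm along the slope by 154 mm wide (y); round it the face goes on 25 mm at the lower end, 55 mm at the upper end and 44 mm at each side.
- left_button (a joint): Angle (rad) of the left turn button. At 0 it points to the right (-y), over the panel's edge; it grows anticlockwise as seen looking at the face; at 1.57 it points up-slope, aside. Clear of the panel above 1.2. Limits -0.35 (7 mm high stop pin) and 1.65, so it turns aside only anticlockwise. Starts at -0.25 to 0.3. Friction 0.05 N m, stays where left.
- left_pivot (a point): Pivot of the left button on the face, 99 mm to the left of the opening's centre; z is the face's normal, x up-slope at joint 0, turning with it. Black wing 12 mm thick: foot from 42 mm on the tip side to 14 mm behind the pivot, 1.5 to 11.5 mm off the face; on it a fin to grip, from 30 mm on the tip side to 14 mm behind, up to 36.5 mm off the face.
- right_button (a joint): Angle (rad) of the right turn button. At 0 it points to the left (+y), over the panel's edge; it grows anticlockwise as seen looking at the face; at 1.57 it points down-slope, aside. Clear of the panel above 1.2. Limits -0.35 (7 mm high stop pin) and 1.65, so it turns aside only anticlockwise. Starts at -0.25 to 0.3. Friction 0.05 N m, stays where left.
- right_pivot (a point): Pivot of the right button on the face, 99 mm to the right of the opening's centre; z is the face's normal, x up-slope at joint 0, turning with it. Black wing 12 mm thick: foot from 42 mm on the tip side to 14 mm behind the pivot, 1.5 to 11.5 mm off the face; on it a fin to grip, from 30 mm on the tip side to 14 mm behind, up to 36.5 mm off the face.
- upper_button (a joint): Angle (rad) of the upper turn button. At 0 it points down-slope, over the panel's edge; it grows anticlockwise as seen looking at the face; at 1.57 it points to the right (-y), aside. Clear of the panel above 1.2. Limits -0.35 (7 mm high stop pin) and 1.65, so it turns aside only anticlockwise. Starts at -0.25 to 0.3. Friction 0.05 N m, stays where left.
- upper_pivot (a point): Pivot of the upper button on the face, 79 mm up-slope of the opening's centre; z is the face's normal, x up-slope at joint 0, turning with it. Black wing 12 mm thick: foot from 42 mm on the tip side to 14 mm behind the pivot, 1.5 to 11.5 mm off the face; on it a fin to grip, from 30 mm on the tip side to 14 mm behind, up to 36.5 mm off the face.
- panel: Loose opal white panel 110 (x) x 150 (y) x 8 mm, about 0.28 kg, lying in the opening, its top 2 mm below the face, with 2 mm play all round. Origin at the centre of its underside, z out through its top, x up-slope at the start. Steel handle on top, in the middle: a bar 80 mm long along y, 12 mm thick (x), from 28 to 46 mm above the underside, on a foot near either end.
- tray: Fixed open steel wash tray, 186 mm (x) x 150 mm (y) outside, 32 mm high, walls and floor 5 mm thick, on one side of the light box or the other. Origin at the centre of its underside. The panel fits in flat with its long side along the tray's long side (x), either way round.
- eggs: Fixed stack of two blue egg trays with brown eggs, 195 (x) x 150 x 81 mm high, on the other side of the light box. Origin under its centre. Not to be touched.
- glue: Bystander: upright white bottle, 54 mm diameter, 170 mm high, behind the light box to the left. Origin under its centre.
- label_roll: Bystander: roll of paper labels standing on end, 72 mm diameter, 50 mm high, in front of the light box. Origin under its centre.
- tape_roll: Bystander: cardboard ring, 90 mm diameter, 48 mm high, in front of the light box. Origin under its centre.
- stamp: Bystander: hand stamp, 48 mm diameter, 95 mm high, behind the light box. Origin under its centre.
- pen_cup: Bystander: black cup with pens, 72 mm diameter, 150 mm high with the pens, behind the light box to the right. Origin under its centre.
Not all that is in view belongs to the job. Leave any blue look-alike of the tray alone. What is shaped like the panel but turquoise is not meant.

How it is judged:
By the outcome, as a careful person would: the job done as asked, in the order asked, and still so for the second after the job is handed in, with the robot touching nothing.
It also fails if it takes over 72 s, if anything falls off the work surface, if the arm or the gripper's body presses on something with over 40 N, if the wrist force passes 120 N, or if a joint passes its speed limit or range.

## Working session

There is one attempt and no reset: what is moved stays moved. The work goes in short steps, Python scripts to look and compute and a tool call to move; the robot and the scene stay as the last step left them, time stands still between calls to the robot, and variables do not carry over. Pictures are saved under pics/ and viewed, at most 13 in all, crops included, and the job is handed in when it is done.

Besides the shell and the picture viewer there is one more tool, called after "Request:" as name(argument=value, ...) on one line, values as JSON. arm_command: Moves the arm, as the interface text tells. Its arguments: {"type":"object","properties":{"deltas":{"type":"array","items":{"type":"number"}},"force":{"type":"number"}},"required":["deltas"]}

```bash
ls; mkdir -p pics; python3 - <<'E'
from cell import sensors, optics, arm
import cv2, numpy as np
s=sensors.observe(); print(s); print(arm.nose_length)
for n in("top","side"):
    c=optics.calibration(n); print(n,c); im=optics.get_image(n); cv2.imwrite(f"pics/{n}0.png",im)
E
```

```text
pics
{'clock': 0.0, 'joints': array([ 1.05239849,  0.43524235,  0.02500282,  1.57407698, -0.01159162,
        1.13398751, -0.07506449]), 'dq': array([ 1.56979279e-04,  1.88706194e-04,  8.53646601e-05, -1.30783862e-03,
        5.93067067e-04,  2.93489588e-04, -6.24992352e-04]), 'joint_efforts': array([-1.34395239e-03, -6.67848372e+01,  9.84090641e-01, -3.14455998e+01,
       -6.05267356e-02,  4.31132340e-02,  1.68731626e-04]), 'position': array([ 0.25219377, -0.5713481 ,  0.24494104]), 'ee_rot': array([-3.07250113e+00, -6.48042123e-01,  7.56239295e-04]), 'force': array([ 0.33115731,  0.34261662, -0.46941903]), 'ft_torque': array([0.00557633, 0.00047759, 0.03472025]), 'gripper_force': 0.0, 'width': 0.9981201046941065}
0.019
top {'camera_matrix': array([[400.0058767 ,   0.        , 260.47555992],
       [  0.        , 400.0058767 , 185.11387555],
       [  0.        ,   0.        ,   1.        ]]), 'D': array([-0.12016273,  0.        ,  0.        ,  0.        ,  0.        ]), 'rvec': array([ 2.14597205, -2.13661304,  0.13762208]), 'tvec': array([-0.00661915,  0.50444957,  1.11982934])}
side {'camera_matrix': array([[392.27854889,   0.        , 264.67054476],
       [  0.        , 392.27854889, 197.55162388],
       [  0.        ,   0.        ,   1.        ]]), 'D': array([-0.0575523,  0.       ,  0.       ,  0.       ,  0.       ]), 'rvec': array([ 0.02910956, -2.87160618,  1.2561928 ]), 'tvec': array([0.48407357, 0.09704826, 1.27160581])}
```

View pics/top0.png

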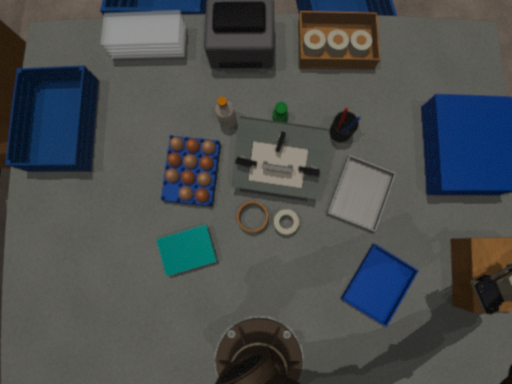

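View pics/side0.png

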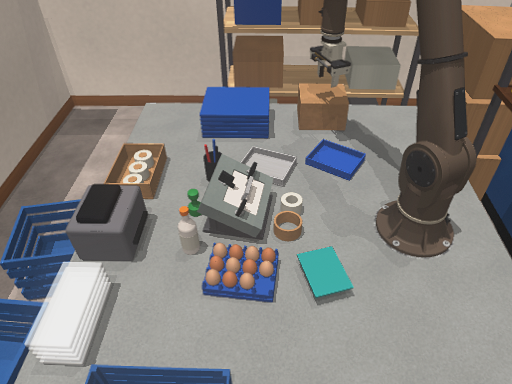

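Top view: light box around (282,160), with the upper button at (281,142), left at (246,162) and right at (309,171). The steel tray is at (362,193), the eggs at (191,170) and the rolls at (253,217) and (286,222). The side view agrees. I'll do a first rough fix, then use the wrist camera from above.

```bash
cat > h.py <<'E'
import cv2, numpy as np
from scipy.spatial.transform import Rotation as R
from cell import sensors, optics, arm
def ray(c,px):
    p=cv2.undistortPoints(np.array(px,float).reshape(-1,1,2),c["camera_matrix"],c["D"]).reshape(-1,2)
    M=cv2.Rodrigues(np.array(c["rvec"],float))[0]
    d=np.c_[p,np.ones(len(p))]@M
    return -M.T@np.array(c["tvec"],float), d
def onz(c,px,z):
    o,d=ray(c,px); return o+d*((z-o[2])/d[:,2])[:,None]
def onplane(c,px,p0,n):
    o,d=ray(c,px); return o+d*(((p0-o)@n)/(d@n))[:,None]
def proj(c,P): return cv2.projectPoints(np.array(P,float).reshape(-1,1,3),c["rvec"],c["tvec"],c["camera_matrix"],c["D"])[0].reshape(-1,2)
E
python3 - <<'E'
from h import *
c=optics.calibration("top")
print(onz(c,[[279,165]],.1))
print(onz(c,[[362,193],[355,157],[394,174],[366,231],[328,214]],.03))
print(onz(c,[[191,170],[346,126],[281,110],[226,115]],.08))
w=optics.calibration("wrist"); s=sensors.observe()
T=R.from_rotvec(s["ee_rot"]); o,d=ray(w,[[256,192]])
print("cam in tool",T.inv().apply(o-s["position"]),T.inv().apply(d),T.as_matrix(),w["camera_matrix"])
im=cv2.imread("pics/top0.png")[100:250,215:415]
cv2.imwrite("pics/topc.png",cv2.resize(im,None,fx=4,fy=4,interpolation=cv2.INTER_CUBIC))
E
```

```text
[[ 0.55128369 -0.05591572  0.1       ]]
[[ 0.48314614 -0.29979559  0.03      ]
 [ 0.58992935 -0.28238327  0.03      ]
 [ 0.53969456 -0.39717779  0.03      ]
 [ 0.37304898 -0.30852408  0.03      ]
 [ 0.42195339 -0.19922735  0.03      ]]
[[ 0.54040283  0.19045346  0.08      ]
 [ 0.66938106 -0.24818708  0.08      ]
 [ 0.71582386 -0.06270969  0.08      ]
 [ 0.70083466  0.09486542  0.08      ]]
cam in tool [ 0.06649869  0.0001768  -0.13938878] [[-0.2541476  -0.01251819  0.96716616]] [[ 9.14828304e-01  4.03842464e-01 -6.62683032e-04]
 [ 4.03842988e-01 -9.14827533e-01  1.19367575e-03]
 [-1.24183727e-04 -1.35962826e-03 -9.99999068e-01]] [[339.19656004   0.         259.76924153]
 [  0.         339.19656004 190.00485949]
 [  0.           0.           1.        ]]
```

View pics/topc.png

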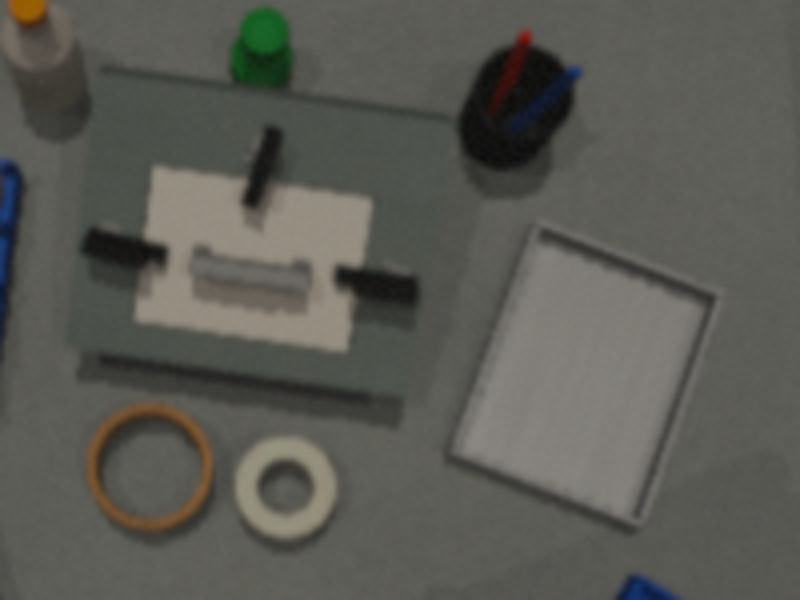

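The crop shows the panel corners at TL(152,168), TR(372,198), BR(348,350) and BL(135,320). The tray rim corners are at (540,228), (718,295), (638,525) and (450,458). The buttons sit at left (125,248), upper (263,167) and right (377,284).

```bash
cat >> h.py <<'E'
def fit2(model,pts):   # planar rigid: yaw, origin
    m=np.array(model)[:,:2];p=np.array(pts)[:,:2];a=(m-m.mean(0));b=(p-p.mean(0))
    y=np.arctan2((a[:,0]*b[:,1]-a[:,1]*b[:,0]).sum(),(a*b).sum())
    r=np.array([[np.cos(y),-np.sin(y)],[np.sin(y),np.cos(y)]])
    o=p.mean(0)-r@m.mean(0); return y,o,np.abs(p-(m@r.T+o)).max()
C25,S25=np.cos(np.radians(25)),np.sin(np.radians(25))
def boxpt(u,v,h): # along slope, y, off face -> box frame
    return np.array([u*C25-h*S25,v,.105+u*S25+h*C25])
def boxworld(y,o,P): 
    return R.from_euler('z',y).apply(P)+np.r_[o,0]
E
python3 - <<'E'
from h import *
c=optics.calibration("top")
f=lambda L:[((u+.5)/4-.5+215,(v+.5)/4-.5+100) for u,v in L]
mod=[boxpt(.055,.075,-.002),boxpt(.055,-.075,-.002),boxpt(-.055,-.075,-.002),boxpt(-.055,.075,-.002)]
px=f([(152,168),(372,198),(348,350),(135,320)])
P=[onz(c,[q],m[2])[0] for q,m in zip(px,mod)]
y,o,e=fit2(mod,P);print("box",np.degrees(y),o,e)
tp=f([(540,228),(718,295),(638,525),(450,458)])
T=onz(c,tp,.032);yt,ot,et=fit2([[.093,.075],[.093,-.075],[-.093,-.075],[-.093,.075]],T);print("tray",np.degrees(yt),ot,et)
# box corners & gripper body in tray frame
corn=[boxworld(y,o,boxpt(u,v,0)) for u,v in((.112,-.121),(-.082,-.121),(0,-.121))]
for q in corn: print(q, R.from_euler('z',yt).inv().apply(q-np.r_[ot,0]))
for n in("glue",[(45,90)]),("cup",[(515,110)]): print(n[0],onz(c,f(n[1]),.08))
E
```

```text
box -7.757627580668169 [ 0.55087102 -0.05157669] 0.0010535597430952892
tray -21.151159261876856 [ 0.48161652 -0.29777235] 0.005464267356939445
[ 0.63511558 -0.18517092  0.15233325] [0.10252815 0.16040268 0.15233325]
[ 0.46090102 -0.16143773  0.0703453 ] [-0.06851352  0.11967521  0.0703453 ]
[ 0.5345381  -0.17146929  0.105     ] [0.00378245 0.13688992 0.105     ]
glue [[0.67959251 0.09477772 0.08      ]]
cup [[ 0.66598209 -0.24053012  0.08      ]]
```

```bash
cat >> h.py <<'E'
BOX=[np.radians(-7.76),np.array([.5509,-.0516])]
TRAY=[np.radians(-21.15),np.array([.4816,-.2978])]
def facerot(th): # tool z into face, tool x at angle th from up-slope, anticlockwise seen on the face
    up=np.array([C25,0,S25]);n=np.array([-S25,0,C25]);l=np.array([0,1,0])
    x=np.cos(th)*up+np.sin(th)*l;z=-n
    return R.from_euler('z',BOX[0])*R.from_matrix(np.c_[x,np.cross(z,x),z])
def facepos(u,v,h): return boxworld(*BOX,boxpt(u,v,h))
def delta(p,Rt,p0=None,R0=None):
    s=sensors.observe()
    p0=s["position"] if p0 is None else p0; R0=R.from_rotvec(s["ee_rot"]) if R0 is None else R0
    w=(Rt*R0.inv()).as_rotvec()
    print("turn",np.round(w/(np.pi/2),4),"shift",np.round(p-p0,4),"rows",np.linalg.norm(p-p0)/.05,np.degrees(np.linalg.norm(w))/8.59)
E
python3 - <<'E'
from h import *
delta(facepos(0,0,.13),facerot(np.pi/2))
E
```

```text
turn [-0.1749 -0.2325  0.6384] shift [ 0.2442  0.5272 -0.0222] rows 11.628905336017064 7.350275580728809
```

Request:
arm_command(deltas=[-0.175,-0.232,0.638,0.244,0.527,-0.022,40,-0.175,-0.232,0.638,0.244,0.527,-0.022,40,-0.175,-0.232,0.638,0.244,0.527,-0.022,40,-0.175,-0.232,0.638,0.244,0.527,-0.022,40,-0.175,-0.232,0.638,0.244,0.527,-0.022,40,-0.175,-0.232,0.638,0.244,0.527,-0.022,40,-0.175,-0.232,0.638,0.244,0.527,-0.022,40,-0.175,-0.232,0.638,0.244,0.527,-0.022,40,-0.175,-0.232,0.638,0.244,0.527,-0.022,40,-0.175,-0.232,0.638,0.244,0.527,-0.022,40,-0.175,-0.232,0.638,0.244,0.527,-0.022,40,-0.175,-0.232,0.638,0.244,0.527,-0.022,40,-0.175,-0.232,0.638,0.244,0.527,-0.022,40,-0.175,-0.232,0.638,0.244,0.527,-0.022,40,-0.175,-0.232,0.638,0.244,0.527,-0.022,40,-0.175,-0.232,0.638,0.244,0.527,-0.022,40])

```text
clock: 1.7
position: [0.4957, -0.0458, 0.2234]
ee_rot: [2.099, 1.829, 0.405]
force: [0.2, -0.5, -0.4]
width: 0.434
gripper_force: 0.0
```

```bash
python3 - <<'E'
from h import *
delta(facepos(0,0,.13),facerot(np.pi/2)); print(sensors.observe()["joints"])
c=optics.calibration("wrist"); im=optics.get_image("wrist")
cv2.imwrite("pics/w1.png",im)
P=[facepos(u,v,-.002) for u,v in((.055,.075),(.055,-.075),(-.055,-.075),(-.055,.075))]+[facepos(0,.099,.0365),facepos(0,-.099,.0365),facepos(.079,0,.0365),facepos(0,.04,.036),facepos(0,-.04,.036)]
print(proj(c,P).round(1))
for q in proj(c,P): cv2.circle(im,tuple(int(t) for t in q.round()),2,(0,0,255),-1)
cv2.imwrite("pics/w1c.png",cv2.resize(im,(800,600)))
E
```

```text
turn [ 0.0005 -0.0002  0.0013] shift [ 0.0007  0.0017 -0.0005] rows 0.037915780763779744 0.014177133752136504
[ 0.46285679  0.09515556 -0.56934959  2.21961811  0.35626336  0.43867372
 -0.52328315]
[[331.3  88.7]
 [322.8 266.6]
 [197.8 266.9]
 [188.3  89.2]
 [259.6  47.6]
 [260.4 317.4]
 [370.7 196. ]
 [259.9 139.9]
 [260.2 247.8]]
```

View pics/w1c.png

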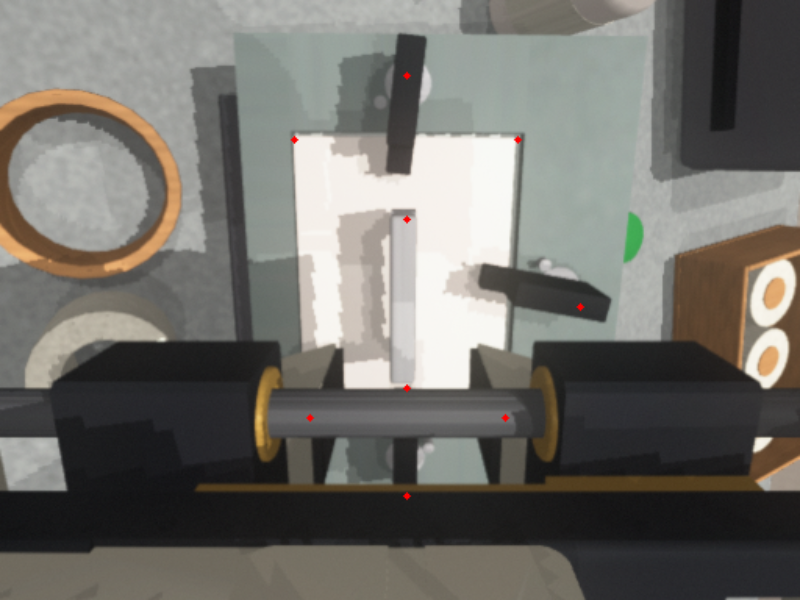

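The wrist view confirms the fix to about 2 mm. The left fin's pivot is at (407,79), predicted (407,76), with its angle about −0.08. The upper fin runs (608,306) to (480,277), about −0.22. The right fin is hidden; the top view puts it near −0.05. Next I go to the left button.

```bash
python3 - <<'E'
from h import *
q=facerot(np.pi/2-.08)
delta(facepos(0,.099,.07),q); delta(facepos(0,.099,.034),q)
E
```

```text
turn [ 0.0218 -0.003  -0.0444] shift [ 0.0392  0.0966 -0.055 ] rows 2.357484373136788 0.5192785992303202
turn [ 0.0218 -0.003  -0.0444] shift [ 0.0543  0.0946 -0.0876] rows 2.7974015018661262 0.5192785992303202
```

Request:
arm_command(deltas=[0.022,-0.003,-0.044,0.039,0.097,-0.055,40,0.022,-0.003,-0.044,0.039,0.097,-0.055,40,0.022,-0.003,-0.044,0.039,0.097,-0.055,40,0.022,-0.003,-0.044,0.039,0.097,-0.055,40,0.022,-0.003,-0.044,0.044,0.096,-0.066,40,0.022,-0.003,-0.044,0.049,0.0955,-0.077,40,0.022,-0.003,-0.044,0.0543,0.095,-0.0876,40,0.022,-0.003,-0.044,0.0543,0.095,-0.0876,40,0.022,-0.003,-0.044,0.0543,0.095,-0.0876,40])

```text
clock: 2.65
position: [0.5505, 0.0492, 0.1361]
ee_rot: [2.175, 1.753, 0.426]
force: [0.4, -0.5, 0.0]
width: 0.438
gripper_force: 0.0
```

```bash
python3 - <<'E'
from h import *
delta(facepos(0,.099,.034),facerot(np.pi/2-.08)); delta(facepos(0,.099,.034),facerot(np.pi+.01))
im=optics.get_image("side"); cv2.imwrite("pics/s1.png",im)
cv2.imwrite("pics/s1c.png",cv2.resize(im[110:270,150:350],None,fx=3.5,fy=3.5))
E
```

```text
turn [-0.0001  0.0002 -0.0007] shift [-0.0004 -0.0007 -0.0003] rows 0.018202586276982863 0.008295986296516844
turn [-0.443   0.0602  0.9575] shift [-0.0004 -0.0007 -0.0003] rows 0.018202586276982863 11.071076069588765
```

View pics/s1c.png

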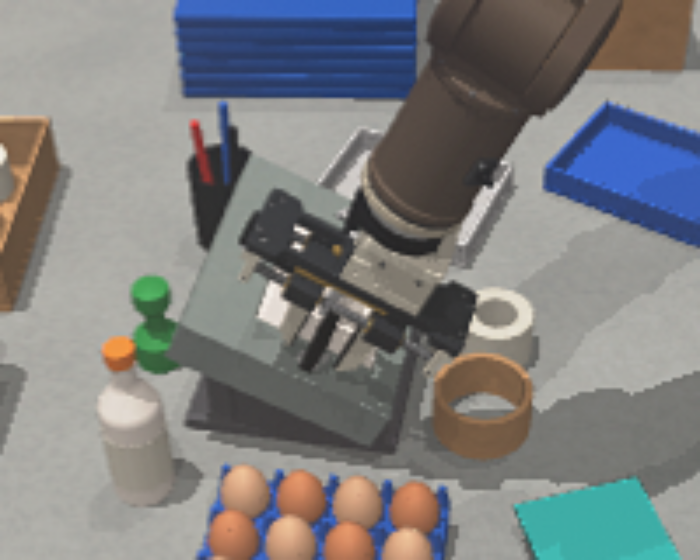

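The fin (318,340 in the crop) lies between the open fingers and the body is clear. Close and twist.

Request:
arm_command(deltas=[0,0,0,0,0,0,5,0,0,0,0,0,0,5,0,0,0,0,0,0,5,0,0,0,0,0,0,5,0,0,0,0,0,0,5,-0.443,0.06,0.957,0,0,0,5,-0.443,0.06,0.957,0,0,0,5,-0.443,0.06,0.957,0,0,0,5,-0.443,0.06,0.957,0,0,0,5,-0.443,0.06,0.957,0,0,0,5,-0.443,0.06,0.957,0,0,0,5,-0.443,0.06,0.957,0,0,0,5,-0.443,0.06,0.957,0,0,0,5,-0.443,0.06,0.957,0,0,0,5,-0.443,0.06,0.957,0,0,0,5,-0.443,0.06,0.957,0,0,0,5,-0.443,0.06,0.957,0,0,0,5,-0.443,0.06,0.957,0,0,0,5], force=15)

```text
clock: 4.5
position: [0.5506, 0.05, 0.1362]
ee_rot: [0.17, 2.702, -0.043]
force: [-2.7, 1.1, 4.1]
width: 0.13
gripper_force: 15.0
```

```bash
python3 - <<'E'
from h import *
s=sensors.observe(); print(s["joints"],s["force"],s["width"])
delta(facepos(0,.099,.034),facerot(np.pi+.01)); delta(facepos(0,.099,.075),facerot(np.pi+.01)); delta(facepos(0,-.099,.075),facerot(np.pi/2-.05)); delta(facepos(0,-.099,.034),facerot(np.pi/2-.05))
E
```

```text
[ 0.25286763  0.37650668 -0.68061653  2.19699908  1.10236684  0.48569242
  0.13824151] [-2.7217656   1.11878492  4.11846477] 0.13016229443711952
turn [-0.0001 -0.0005  0.0001] shift [-0.0005 -0.0015 -0.0004] rows 0.03376868922780762 0.00523197019980629
turn [-0.0001 -0.0005  0.0001] shift [-0.0177  0.0008  0.0367] rows 0.8159814365328478 0.00523197019980629
turn [ 0.4343 -0.0595 -0.941 ] shift [-0.0444 -0.1954  0.0367] rows 4.07449712156943 10.876461114049148
turn [ 0.4343 -0.0595 -0.941 ] shift [-0.0273 -0.1977 -0.0004] rows 3.9920973702157525 10.876461114049148
```

Request:
arm_command(deltas=[0,0,0,0,0,0,40,0,0,0,0,0,0,40,0,0,0,0,0,0,40,0,0,0,-0.009,0,0.018,40,0,0,0,-0.0177,0.001,0.037,40,0.434,-0.059,-0.941,-0.044,-0.195,0.037,40,0.434,-0.059,-0.941,-0.044,-0.195,0.037,40,0.434,-0.059,-0.941,-0.044,-0.195,0.037,40,0.434,-0.059,-0.941,-0.044,-0.195,0.037,40,0.434,-0.059,-0.941,-0.044,-0.195,0.037,40,0.434,-0.059,-0.941,-0.044,-0.195,0.037,40,0.434,-0.059,-0.941,-0.044,-0.195,0.037,40,0.434,-0.059,-0.941,-0.044,-0.195,0.037,40,0.434,-0.059,-0.941,-0.044,-0.195,0.037,40,0.434,-0.059,-0.941,-0.044,-0.195,0.037,40,0.434,-0.059,-0.941,-0.044,-0.195,0.037,40,0.434,-0.059,-0.941,-0.044,-0.195,0.037,40,0.434,-0.059,-0.941,-0.044,-0.195,0.037,40])

```text
clock: 6.3
position: [0.5068, -0.1446, 0.1732]
ee_rot: [2.142, 1.787, 0.417]
force: [-0.0, -0.2, 0.1]
width: 0.433
gripper_force: 0.0
```

```bash
python3 - <<'E'
from h import *
s=sensors.observe(); print(s["joints"],s["force"],s["width"])
q=facerot(np.pi/2-.05)
delta(facepos(0,-.099,.034),q)
c=optics.calibration("wrist"); im=optics.get_image("wrist")
cv2.imwrite("pics/w2.png",im)
cv2.imwrite("pics/w2c.png",cv2.resize(im,(800,600)))
print(proj(c,[facepos(0,-.099,.0365)])*1.5625)
E
```

```text
[ 0.61653965  0.22581852 -0.48506083  2.22962294  0.32841333  0.28811503
 -0.31035306] [-0.01228205 -0.15048782  0.12690268] 0.43338003346034143
turn [ 0.0012 -0.0004 -0.003 ] shift [ 0.0165 -0.0032 -0.0373] rows 0.8189649509623135 0.034619472984942966
[[404.26495321 356.04040433]]
```

View pics/w2c.png

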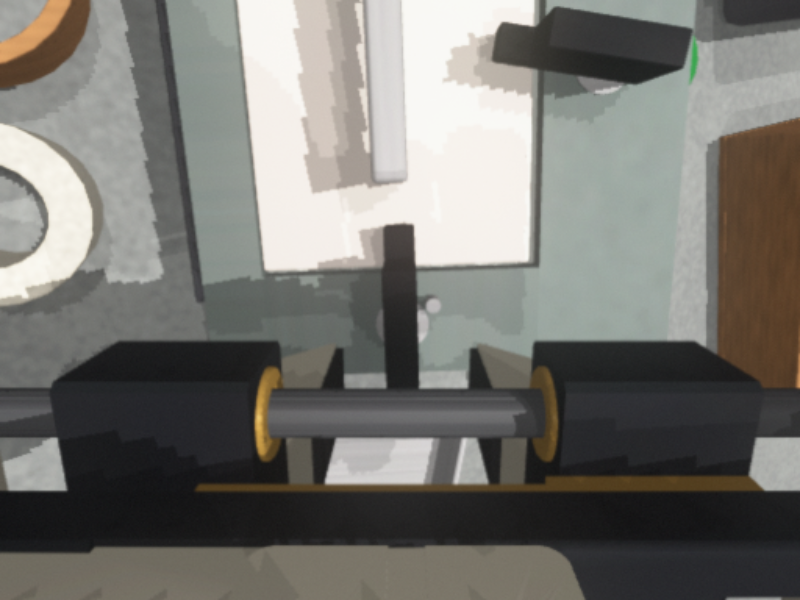

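The right fin stands at x≈400 between the fingers, aligned. Descend, close and twist.

Request:
arm_command(deltas=[0,0,0,0.006,-0.001,-0.013,40,0,0,0,0.011,-0.002,-0.026,40,0,0,0,0.0165,-0.003,-0.0373,40,0,0,0,0.0165,-0.003,-0.0373,5,0,0,0,0.0165,-0.003,-0.0373,5,0,0,0,0.0165,-0.003,-0.0373,5,0,0,0,0.0165,-0.003,-0.0373,5,-0.434,0.059,0.941,0.0165,-0.003,-0.0373,5,-0.434,0.059,0.941,0.0165,-0.003,-0.0373,5,-0.434,0.059,0.941,0.0165,-0.003,-0.0373,5,-0.434,0.059,0.941,0.0165,-0.003,-0.0373,5,-0.434,0.059,0.941,0.0165,-0.003,-0.0373,5,-0.434,0.059,0.941,0.0165,-0.003,-0.0373,5,-0.434,0.059,0.941,0.0165,-0.003,-0.0373,5,-0.434,0.059,0.941,0.0165,-0.003,-0.0373,5,-0.434,0.059,0.941,0.0165,-0.003,-0.0373,5,-0.434,0.059,0.941,0.0165,-0.003,-0.0373,5,-0.434,0.059,0.941,0.0165,-0.003,-0.0373,5,-0.434,0.059,0.941,0.0165,-0.003,-0.0373,5,-0.434,0.059,0.941,0.0165,-0.003,-0.0373,5])

```text
clock: 8.35
position: [0.5238, -0.1463, 0.1366]
ee_rot: [0.165, 2.7, -0.041]
force: [1.3, 4.6, -1.2]
width: 0.13
gripper_force: 15.0
```

```bash
python3 - <<'E'
from h import *
s=sensors.observe(); print(s["joints"],s["force"],s["width"])
delta(facepos(0,-.099,.034),facerot(np.pi+.01)); delta(facepos(0,-.099,.08),facerot(np.pi+.01))
p=facepos(0,-.099,.08)
for t,pp in ((np.pi/2,facepos(.079,0,.09)),(-.22,facepos(.079,0,.08))): delta(pp,facerot(t)); 
delta(facepos(.079,0,.08),facerot(-.22),facepos(.079,0,.09),facerot(np.pi/2))
E
```

```text
[ 0.81336377  0.37744763 -0.75900282  2.21996586  0.93044664  0.31103494
  0.74691378] [ 1.3271897   4.63402586 -1.21006554] 0.13000740285952503
turn [-0.0009  0.0008 -0.0021] shift [-0.0005 -0.0014 -0.0008] rows 0.03379126336068012 0.02532263241270978
turn [-0.0009  0.0008 -0.0021] shift [-0.0198  0.0012  0.0409] rows 0.9097341788014491 0.02532263241270978
turn [ 0.4215 -0.0555 -0.9138] shift [0.0603 0.0902 0.0834] rows 2.7371518431880615 10.560037154688585
turn [-0.777   0.1034  1.678 ] shift [0.0645 0.0896 0.0743] rows 2.6623921309715253 19.404464035432664
turn [ 0.4774 -0.0651 -1.0332] shift [ 0.0042 -0.0006 -0.0091] rows 0.1999999999999995 11.944711465992796
```

```bash
python3 - <<'E'
from h import *
q=facerot(np.pi-.22)
for h in (.08,.034): delta(facepos(.079,0,h),q)
E
```

```text
turn [ 0.0606 -0.0074 -0.1348] shift [0.0645 0.0896 0.0743] rows 2.6623921309715253 1.5502594726541028
turn [ 0.0606 -0.0074 -0.1348] shift [0.0838 0.087  0.0326] rows 2.502370362767883 1.5502594726541028
```

Request:
arm_command(deltas=[0,0,0,0,0,0,40,0,0,0,0,0,0,40,0,0,0,0,0,0,40,0,0,0,-0.01,0.001,0.02,40,0,0,0,-0.02,0.001,0.041,40,0.06,-0.007,-0.135,0.0645,0.09,0.075,40,0.06,-0.007,-0.135,0.0645,0.09,0.075,40,0.06,-0.007,-0.135,0.0645,0.09,0.075,40,0.06,-0.007,-0.135,0.0645,0.09,0.075,40,0.06,-0.007,-0.135,0.0645,0.09,0.075,40,0.06,-0.007,-0.135,0.0645,0.09,0.075,40])

```text
clock: 9.45
position: [0.5866, -0.0589, 0.21]
ee_rot: [0.483, 2.667, 0.02]
force: [-0.4, -0.0, -0.2]
width: 0.433
gripper_force: 0.0
```

```bash
python3 - <<'E'
from h import *
s=sensors.observe(); print(s["joints"],s["force"],s["width"])
q=facerot(np.pi-.22)
delta(facepos(.079,0,.08),q);delta(facepos(.079,0,.034),q);delta(facepos(.079,0,.034),facerot(1.5*np.pi+.01))
c=optics.calibration("wrist"); im=optics.get_image("wrist")
cv2.imwrite("pics/w3.png",im)
cv2.imwrite("pics/w3c.png",cv2.resize(im,(800,600)))
print(proj(c,[facepos(.079,0,.0365),facepos(.079-.03,.03*.22,.0365)])*1.5625)
E
```

```text
[ 0.65066653  0.3370755  -0.84041736  2.03528983  0.71636339  0.5549296
  0.54671191] [-0.39930843 -0.01538826 -0.21634007] 0.4327597518238421
turn [ 0.0014 -0.0031  0.0024] shift [0.0017 0.0022 0.0009] rows 0.05864288534986594 0.043456234038284976
turn [ 0.0014 -0.0031  0.0024] shift [ 0.021  -0.0004 -0.0408] rows 0.9177130524097717 0.043456234038284976
turn [-0.4766  0.0652  1.0422] shift [ 0.021  -0.0004 -0.0408] rows 0.9177130524097717 12.02602190639888
[[414.19838585 351.75967245]
 [413.91648342 269.11460984]]
```

View pics/w3c.png

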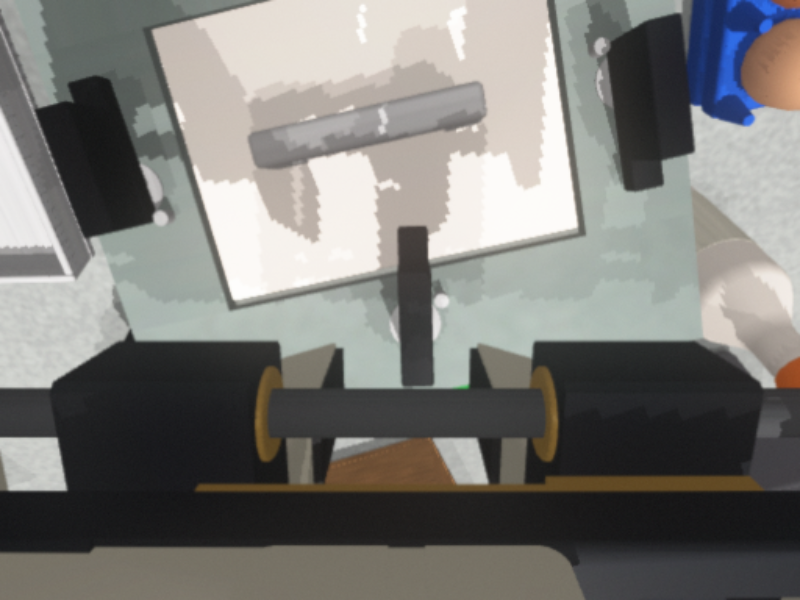

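Both side buttons are aside, the left at (650,110) and the right at (95,155). The upper fin is at x≈415 between the fingers. Descend, close and twist.

Request:
arm_command(deltas=[0,0,0,0.007,0.001,-0.013,40,0,0,0,0.014,0,-0.027,40,0,0,0,0.0205,0,-0.0405,40,0,0,0,0.0205,0,-0.0405,5,0,0,0,0.0205,0,-0.0405,5,0,0,0,0.0205,0,-0.0405,5,0,0,0,0.0205,0,-0.0405,5,-0.453,0.062,0.99,0.0205,0,-0.0405,5,-0.453,0.062,0.99,0.0205,0,-0.0405,5,-0.453,0.062,0.99,0.0205,0,-0.0405,5,-0.453,0.062,0.99,0.0205,0,-0.0405,5,-0.453,0.062,0.99,0.0205,0,-0.0405,5,-0.453,0.062,0.99,0.0205,0,-0.0405,5,-0.453,0.062,0.99,0.0205,0,-0.0405,5,-0.453,0.062,0.99,0.0205,0,-0.0405,5,-0.453,0.062,0.99,0.0205,0,-0.0405,5,-0.453,0.062,0.99,0.0205,0,-0.0405,5,-0.453,0.062,0.99,0.0205,0,-0.0405,5,-0.453,0.062,0.99,0.0205,0,-0.0405,5,-0.453,0.062,0.99,0.0205,0,-0.0405,5])

```text
clock: 11.5
position: [0.6073, -0.0574, 0.1706]
ee_rot: [-1.765, 2.185, -0.45]
force: [-6.3, 2.5, 4.6]
width: 0.132
gripper_force: 15.0
```

```bash
python3 - <<'E'
from h import *
s=sensors.observe(); print(s["joints"],s["force"],s["width"])
q=facerot(1.5*np.pi)
delta(facepos(.079,0,.034),q);delta(facepos(.079,0,.08),q);delta(facepos(0,0,.08),q)
E
```

```text
[ 0.77862564  0.54237561 -1.09276842  2.02798564  1.09106995  0.67600724
  1.95097888] [-6.25254031  2.54464722  4.64470477] 0.13183391503288064
turn [-0.021   0.0015  0.044 ] shift [ 0.0003 -0.0019 -0.0014] rows 0.04796429458272829 0.5116831173151362
turn [-0.021   0.0015  0.044 ] shift [-0.0189  0.0007  0.0403] rows 0.8908388393672987 0.5116831173151362
turn [-0.021   0.0015  0.044 ] shift [-0.0899  0.0104  0.0069] rows 1.8148421158309171 0.5116831173151362
```

Request:
arm_command(deltas=[-0.022,0.002,0.047,0,0,0,5,-0.022,0.002,0.047,0,0,0,5,-0.022,0.002,0.047,0,0,0,40,-0.022,0.002,0.047,0,0,0,40,-0.022,0.002,0.047,0,0,0,40,-0.022,0.002,0.047,-0.01,0,0.02,40,-0.022,0.002,0.047,-0.019,0.001,0.04,40,-0.022,0.002,0.047,-0.055,0.005,0.024,40,-0.022,0.002,0.047,-0.09,0.0104,0.007,40,-0.022,0.002,0.047,-0.09,0.0104,0.007,40,-0.022,0.002,0.047,-0.09,0.0104,0.007,40])

```text
clock: 12.6
position: [0.5179, -0.0477, 0.1774]
ee_rot: [-1.856, 2.12, -0.472]
force: [0.2, 0.7, 0.2]
width: 0.433
gripper_force: 0.0
```

```bash
python3 - <<'E'
from h import *
s=sensors.observe(); print(s["joints"],s["force"],s["width"])
q=facerot(1.5*np.pi)
delta(facepos(0,0,.08),q);delta(facepos(0,0,.033),q)
c=optics.calibration("wrist"); im=optics.get_image("wrist")
t=optics.get_image("top")[95:255,205:405]
cv2.imwrite("pics/w4c.png",np.hstack([cv2.resize(im,(400,320)),cv2.resize(t,(400,320))]))
cv2.imwrite("pics/w4.png",im)
# handle contour near expected
P=[facepos(u,v,.036) for u,v in((.006,-.04),(-.006,-.04),(-.006,.04),(.006,.04))]; print(proj(c,P).round(1).tolist())
E
```

```text
[ 0.90490035  0.39124804 -1.17969428  2.21065953  1.04018696  0.57264571
  1.99295261] [0.20115664 0.7299491  0.15896229] 0.4334600008886162
turn [ 0.001  -0.     -0.0014] shift [-0.0005  0.0007  0.0001] rows 0.017111739566652517 0.017905595542137023
turn [ 0.001  -0.     -0.0014] shift [ 0.0192 -0.002  -0.0425] rows 0.934148869429746 0.017905595542137023
[[250.3, 154.7], [272.4, 154.7], [271.0, 287.0], [251.1, 287.0]]
```

View pics/w4c.png

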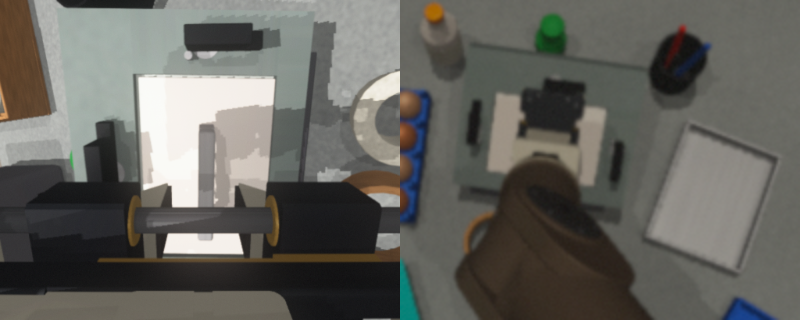

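The left pane shows the handle centred between the fingers at (206,180). All three buttons are aside. Joint 3 is near its limit at this yaw, so I turn the wrist back by 180° before gripping.

Request:
arm_command(deltas=[0.419,-0.057,-0.906,0,0,0,40,0.419,-0.057,-0.906,0,0,0,40,0.419,-0.057,-0.906,0,0,0,40,0.419,-0.057,-0.906,0,0,0,40,0.419,-0.057,-0.906,0,0,0,40,0.419,-0.057,-0.906,0,0,0,40,0.419,-0.057,-0.906,0,0,0,40,0.419,-0.057,-0.906,0,0,0,40,0.419,-0.057,-0.906,0,0,0,40,0.419,-0.057,-0.906,0,0,0,40,0.419,-0.057,-0.906,0,0,0,40])

```text
clock: 13.8
position: [0.5199, -0.0471, 0.1781]
ee_rot: [0.188, 2.697, -0.038]
force: [-0.5, 0.0, 0.1]
width: 0.434
gripper_force: 0.0
```

Request:
arm_command(deltas=[0.419,-0.057,-0.906,0,0,0,40,0.419,-0.057,-0.906,0,0,0,40,0.419,-0.057,-0.906,0,0,0,40,0.419,-0.057,-0.906,0,0,0,40,0.419,-0.057,-0.906,0,0,0,40,0.419,-0.057,-0.906,0,0,0,40,0.419,-0.057,-0.906,0,0,0,40,0.419,-0.057,-0.906,0,0,0,40,0.419,-0.057,-0.906,0,0,0,40,0.419,-0.057,-0.906,0,0,0,40,0.419,-0.057,-0.906,0,0,0,40,0.419,-0.057,-0.906,0,0,0,40])

```text
clock: 15.0
position: [0.5197, -0.0469, 0.1779]
ee_rot: [2.095, 1.832, 0.407]
force: [-0.2, 0.5, -0.4]
width: 0.439
gripper_force: 0.0
```

```bash
python3 - <<'E'
from h import *
s=sensors.observe(); print(s["joints"],s["force"],s["width"])
q=facerot(.5*np.pi)
delta(facepos(0,0,.08),q);delta(facepos(0,0,.033),q)
E
```

```text
[ 0.3613925   0.2060073  -0.4892313   2.24010548  0.60707511  0.3452715
 -0.76782955] [-0.19530016  0.53051049 -0.41648221] 0.4388707834219342
turn [ 0.0005  0.0011 -0.0012] shift [-0.0023 -0.0001 -0.0004] rows 0.04717218950174875 0.01757165380623226
turn [ 0.0005  0.0011 -0.0012] shift [ 0.0174 -0.0028 -0.043 ] rows 0.9287854205856472 0.01757165380623226
```

Request:
arm_command(deltas=[0,0,0,0.006,-0.001,-0.015,40,0,0,0,0.012,-0.002,-0.03,40,0,0,0,0.0175,-0.003,-0.043,40,0,0,0,0.0175,-0.003,-0.043,40,0,0,0,0.0175,-0.003,-0.043,5,0,0,0,0.0175,-0.003,-0.043,5,0,0,0,0.0175,-0.003,-0.043,5,0,0,0,0.0175,-0.003,-0.043,5,0,0,0,0.0175,-0.003,-0.043,5,0,0,0,0.0175,-0.003,-0.043,5], force=35)

```text
clock: 16.0
position: [0.5357, -0.0506, 0.1348]
ee_rot: [2.095, 1.832, 0.406]
force: [-4.6, -0.1, 7.1]
width: 0.129
gripper_force: 35.0
```

```bash
python3 - <<'E'
from h import *
s=sensors.observe(); print(s["joints"],s["force"],s["width"])
q=facerot(.5*np.pi)
for h in (.033,.083,.16): delta(facepos(0,0,h),q)
E
```

```text
[ 0.21555658  0.29252186 -0.3274668   2.26388801  0.83927862  0.24811342
 -0.99569288] [-4.61531376 -0.14670617  7.11248308] 0.12870661634136682
turn [ 0.0011  0.0006 -0.001 ] shift [0.0014 0.0009 0.0001] rows 0.03339027230549216 0.016465399218844077
turn [ 0.0011  0.0006 -0.001 ] shift [-0.0195  0.0037  0.0454] rows 0.9915108151557345 0.016465399218844077
turn [ 0.0011  0.0006 -0.001 ] shift [-0.0518  0.0081  0.1152] rows 2.531193597386708 0.016465399218844077
```

Request:
arm_command(deltas=[0,0,0,-0.004,0.0006,0.009,5,0,0,0,-0.0084,0.001,0.018,5,0,0,0,-0.0126,0.0017,0.027,5,0,0,0,-0.021,0.003,0.045,5,0,0,0,-0.033,0.0045,0.072,5,0,0,0,-0.046,0.006,0.1,5,0,0,0,-0.058,0.008,0.126,5,0,0,0,-0.058,0.008,0.126,5,0,0,0,-0.058,0.008,0.126,5])

```text
clock: 16.9
position: [0.4776, -0.043, 0.2603]
ee_rot: [2.095, 1.831, 0.405]
force: [0.3, -0.8, -2.5]
width: 0.126
gripper_force: 35.0
```

```bash
python3 - <<'E'
from h import *
s=sensors.observe(); print(s["joints"],s["force"],s["width"],s["position"])
im=optics.get_image("top"); cv2.imwrite("pics/t5.png",im)
si=optics.get_image("side"); cv2.imwrite("pics/s5.png",si)
cv2.imwrite("pics/v5.png",np.hstack([cv2.resize(im[95:255,205:405],(400,320)),cv2.resize(si[90:250,150:350],(400,320))]))
# tray rim refinement: cropped enlargement corners via edges are set earlier
yaw=TRAY[0]+np.pi
x=np.array([np.cos(yaw),np.sin(yaw),0]);z=np.array([0,0,-1.])
q=R.from_matrix(np.c_[x,np.cross(z,x),z])
for h in (.2,): delta(np.r_[TRAY[1],h],q)
E
```

```text
[ 0.58844926  0.00816469 -0.66409155  2.19165861  0.19198898  0.52246934
 -0.3547646 ] [ 0.29913571 -0.81461868 -2.5427901 ] 0.1260835041543289 [ 0.47756607 -0.04304794  0.26034047]
turn [-0.1509  0.2574  0.8356] shift [ 0.0044 -0.2551 -0.0591] rows 5.236840090660893 9.296494672009638
```

View pics/v5.png

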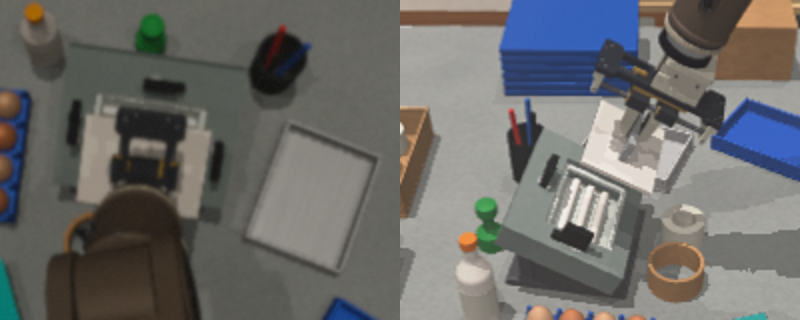

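The panel is lifted out evenly and the three buttons stay aside. The tray rim is clear at (310,195) in the left pane. Carry it over at constant height.

Request:
arm_command(deltas=[-0.015,0.026,0.084,0,0,0.01,5,-0.03,0.051,0.167,0,-0.01,0.01,5,-0.045,0.077,0.25,0,-0.03,0.01,5,-0.06,0.103,0.334,0,-0.055,0.01,5,-0.075,0.129,0.418,0.001,-0.085,0.01,5,-0.09,0.154,0.5,0.002,-0.115,0.01,5,-0.105,0.18,0.585,0.003,-0.15,0.01,5,-0.12,0.206,0.668,0.004,-0.18,0.01,5,-0.135,0.232,0.752,0.004,-0.21,0.01,5,-0.151,0.257,0.836,0.004,-0.24,0.01,5,-0.151,0.257,0.836,0.004,-0.255,0,5,-0.151,0.257,0.836,0.004,-0.255,0,5,-0.151,0.257,0.836,0.004,-0.255,0,5])

```text
clock: 18.3
position: [0.4813, -0.2961, 0.2588]
ee_rot: [-0.579, -3.086, -0.007]
force: [0.7, -0.3, -2.0]
width: 0.125
gripper_force: 35.0
```

```bash
python3 - <<'E'
from h import *
s=sensors.observe(); print(s["joints"],s["force"],s["width"])
yaw=TRAY[0]+np.pi
x=np.array([np.cos(yaw),np.sin(yaw),0]);z=np.array([0,0,-1.])
q=R.from_matrix(np.c_[x,np.cross(z,x),z])
delta(np.r_[TRAY[1],.2],q)
c=optics.calibration("top"); im=cv2.imread("pics/t5.png"); g=cv2.GaussianBlur(cv2.cvtColor(im,cv2.COLOR_BGR2GRAY),(3,3),0)
print("tray/table grey",g[190:196,360].mean(),g[250,340],g[150,400])
g2=g.copy(); t=(int(g[190:196,360].mean())+int(g[150,400]))//2
m=np.zeros_like(g);m[145:240,322:402]=(g2[145:240,322:402]>t)*255
k=max(cv2.findContours(m,cv2.RETR_EXTERNAL,cv2.CHAIN_APPROX_NONE)[0],key=cv2.contourArea)
P=onz(c,k.reshape(-1,2),.02)[:,:2]
print("rect",cv2.minAreaRect((P*1000).astype(np.float32)),cv2.boxPoints(cv2.minAreaRect(k)).round(1).tolist())
im=optics.get_image("top");cv2.imwrite("pics/t6.png",im)
c2=optics.calibration("side");si=optics.get_image("side");cv2.imwrite("pics/s6.png",si)
cv2.imwrite("pics/v6.png",np.hstack([cv2.resize(im[95:255,205:405],(400,320)),cv2.resize(si[90:250,200:400],(400,320))]))
E
```

```text
[ 0.87183141  0.39006886 -0.56448507  1.66565648  0.22013268  1.15289613
  1.45113763] [ 0.70319587 -0.25970158 -2.01503328] 0.12520901207998075
turn [-0.0028 -0.0004  0.001 ] shift [ 0.0003 -0.0017 -0.0588] rows 1.1761467218696946 0.03153490363445816
tray/table grey 139.16666666666666 89 102
rect ((481.4905700683594, -294.6288146972656), (133.38470458984375, 166.7419891357422), 68.76424407958984) [[328.29998779296875, 212.39999389648438], [348.20001220703125, 160.1999969482422], [391.0, 176.5], [371.1000061035156, 228.6999969482422]]
```

View pics/v6.png

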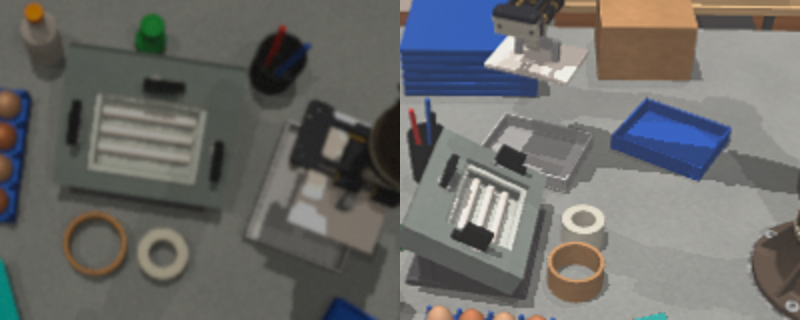

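The top view shows the panel level and aligned with the tray; all the bystanders stand as before. The tray floor's centre is (0.4815, −0.295), matching the TCP. Lower to just above the floor, then creep down to contact.

Request:
arm_command(deltas=[0,0,0,0,0,-0.03,5,0,0,0,0,0,-0.07,5,0,0,0,0,0,-0.11,5,0,0,0,0,0,-0.145,5,0,0,0,0,0,-0.17,5,0,0,0,0,0,-0.185,5,0,0,0,0,0,-0.195,5,0,0,0,0,0,-0.202,5,0,0,0,0,0,-0.205,5,0,0,0,0,0,-0.206,5,0,0,0,0,0,-0.207,5,0,0,0,0,0,-0.207,5])

```text
clock: 19.6
position: [0.482, -0.2976, 0.0538]
ee_rot: [0.575, 3.087, 0.003]
force: [-0.1, -0.1, -2.4]
width: 0.127
gripper_force: 35.0
```

Request:
arm_command(deltas=[0,0,0,0,0,-0.001,5,0,0,0,0,0,-0.002,5,0,0,0,0,0,-0.003,5,0,0,0,0,0,-0.003,5])

```text
clock: 20.0
position: [0.4816, -0.2974, 0.0502]
ee_rot: [0.575, 3.088, 0.004]
force: [-0.1, -0.2, -3.1]
width: 0.13
gripper_force: 35.0
```

Request:
arm_command(deltas=[0,0,0,0,0,-0.001,5,0,0,0,0,0,-0.0015,5,0,0,0,0,0,-0.002,5,0,0,0,0,0,-0.002,5])

```text
clock: 20.4
position: [0.4818, -0.2974, 0.0485]
ee_rot: [0.575, 3.088, 0.003]
force: [0.1, 0.0, 0.5]
width: 0.123
gripper_force: 35.0
```

Request:
arm_command(deltas=[0,0,0,0,0,-0.0005,5,0,0,0,0,0,-0.001,5,0,0,0,0,0,-0.001,5])

```text
clock: 20.7
position: [0.4819, -0.2974, 0.0484]
ee_rot: [0.575, 3.088, 0.003]
force: [-4.0, 1.1, 11.7]
width: 0.128
gripper_force: 35.0
```

Firm contact. Release and retreat straight up.

Request:
arm_command(deltas=[0,0,0,0,0,0.0005,14,0,0,0,0,0,0.0005,20,0,0,0,0,0,0.0005,32,0,0,0,0,0,0.0005,32,0,0,0,0,0,0.0005,32,0,0,0,0,0,0.01,32,0,0,0,0,0,0.03,32,0,0,0,0,0,0.07,32,0,0,0,0,0,0.11,32,0,0,0,0,0,0.15,32,0,0,0,0,0,0.2,32,0,0,0,-0.1,-0.1,0.22,32,0,0,0,-0.1,-0.1,0.22,32,0,0,0,-0.1,-0.1,0.22,32,0,0,0,-0.1,-0.1,0.22,32,0,0,0,-0.1,-0.1,0.22,32])

```text
clock: 22.3
position: [0.381, -0.398, 0.268]
ee_rot: [0.579, 3.087, 0.003]
force: [0.8, 0.2, 0.7]
width: 0.349
gripper_force: 0.0
```

```bash
python3 - <<'E'
from h import *
im=optics.get_image("top");si=optics.get_image("side")
cv2.imwrite("pics/v7.png",np.hstack([cv2.resize(im[95:255,205:405],(400,320)),cv2.resize(si[90:250,200:400],(400,320))]))
E
```

```text
(no output)
```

View pics/v7.png

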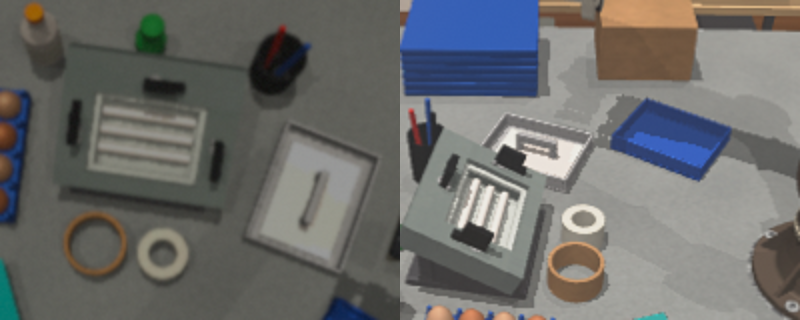

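The panel lies flat in the steel tray, handle up at (315,200). The buttons are aside, nothing else has moved and the gripper is clear.

```bash
python3 -c "
from cell import arm; print(arm.sign_off())"
```

```text
the job is handed in; nothing more can be done
None
```

All three turn buttons are turned fully aside, the panel lies flat and handle up on the floor of the steel wash tray, the egg trays and everything else were left where they stood, and the job is handed in after about 22 s of robot time.

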